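# Mount a turned blank on the keyed indexing spindle and pin it at the red hole

## Task

Set the turned blank, which is screwed to its aluminium index plate, fully down on the keyed spindle of the green indexing stand, with its red-ringed hole above the brass bush in the stand's arm. Then lock it there with the black-handled index pin from the wooden block: through the red-ringed hole and into the bush, down to its collar. Take care not to shove the glue bottle, the oil can or the screw jar.

Things in the scene. Friction and masses are not known exactly. Their poses are not given: they have to be found in the camera images.
- work_plate: The part to mount: round aluminium index plate with a turned wooden blank screwed on top, one rigid piece, 0.5 to 0.8 kg. Origin: centre of the plate's underside, z up along the axis. Plate 130 mm across, 14 mm thick, 12 through holes of 13 mm, 54 mm from the axis, every 30 degrees. On its own +x: a red line and the red-ringed hole. Starts flat on the bench, underside down.
- blank_grip (a point): On the axis of the work_plate, 45 mm above its underside: the place to grip. The wooden blank is a straight cylinder 52 mm across from 28 to 59 mm above the underside, then a narrower turned head up to 76 mm. Below it is the plate's hub, 62 mm across, from 14 to 28 mm.
- plate_bore (a point): Centre of the bore's mouth in the work_plate's underside (same point and axes as the body). Blind round bore 30.4 mm across, 28 mm deep, with one straight keyway 11 mm wide on +x, beneath the red line, reaching 20.8 mm from the axis, as deep as the bore.
- red_hole (a point): Centre of the red-ringed hole at the plate's top face: 54 mm along the plate's +x, 14 mm above its underside.
- index_stand: Green cast indexing stand, fixed to the bench. Origin: under its axis on the bench. Round foot 124 mm across; the body is 66 mm across and 50 mm high; a square arm of 32 mm, also 50 mm high, stands on its +x side and carries the pin bush.
- spindle_face (a point): On the axis of the upright spindle, at the top of its 68 mm flange, 56 mm above the bench: the mounted plate's underside rests here. It turns with the spindle and its +x points along the key. Above it stand a nose 28 mm across and 24 mm high (chamfered in the last 4 mm) and, on +x, a brass key 9 mm wide, reaching 19 mm from the axis, 16 mm high.
- spindle (a joint): Angle of the spindle in rad, counterclockwise from above; at 0 the key points along the stand's +x, straight at the pin bush. Stiff (about 0.1 N m), stays where it is left, turns 3 rad either way. Starts anywhere within 1.1 rad of 0.
- pin_bush (a point): Centre of the mouth of the brass-rimmed bush on the stand's arm: 54 mm from the axis along the stand's +x, 50 mm above the bench. Hole 12.5 mm across, 34 mm deep, straight down. A mounted plate leaves a gap of 6 mm above it.
- index_pin: Index pin, upright, 112 mm long, 0.12 kg. Origin: centre of its lower tip; z up along it. Steel shank 10 mm across, 52 mm long, tip tapered to 5 mm over the last 6 mm; collar 26 mm across from 52 to 58 mm; ribbed black handle 20 mm across from 58 to 112 mm. Starts in a hole of the block, collar on the block's top.
- pin_tip (a point): The index pin's lower tip (same point as its origin). With the pin fully home, collar on the mounted plate, it is 32 mm below the mouth of the bush.
- pin_block: Light wooden block fixed to the bench, 40 mm (x) by 84 mm (y), 58 mm high, with two holes of 11.5 mm, 54 mm deep, at y = -24 and +24 mm; the pin starts in the +24 one. Origin: centre of the underside.
- glue_bottle: Yellow wood-glue bottle with an orange nozzle, 62 mm across, 187 mm high, standing loose near the work. Origin: centre of the underside.
- oil_can: Red oil can with a long bent spout, 66 by 74 mm, 163 mm high, standing loose near the work. Origin: centre of the underside.
- screw_jar: Clear jar of screws with a blue lid, 59 mm across, 80 mm high, standing loose near the work. Origin: centre of the underside.
- stump_top (a point): Fixed obstacle beside the work: top centre of the dark wooden stump, 85 mm (x) by 105 mm (y), 205 mm high, that carries the lamp's 60 mm magnet base and its black post, which rises to over 1 m. A stiff black cord runs from the stump's left front edge, 0.2 m up, forward and left, falling to 0.11 m where it passes the bench's front edge 0.17 m to the left of the stump's centre.

How it is judged:
On the way:
1. the plate is down on the spindle, its keyway over the key (distance between work_plate and spindle_face below 0.0035 m and angle between work_plate's own z axis and vertical below 0.05 rad), for 0.2 s.
At the end, for the whole second after the job is handed in: Plate on the spindle flange (centre within 3.5 mm, level within 0.05 rad, keyed within 0.2 rad), red hole within 5 mm of the bush, pin upright through it (tip within 4 mm of the bush's axis, 29 mm or more below its mouth), both at rest. Bottle, oil can and jar never moved over 30 mm (all of step 1 and angle between the x axis of work_plate and the x axis of spindle_face, either way round below 0.2 rad and horizontal distance between red_hole and pin_bush below 0.005 m and horizontal distance between pin_tip and pin_bush below 0.004 m and z of pin_tip in the frame of pin_bush below -0.029 m and angle between index_pin's own z axis and vertical below 0.12 rad and linear speed of each of work_plate, index_pin below 0.02 m/s); the robot touches nothing.
It fails at once if the glue bottle, the oil can or the screw jar is shoved more than 30 mm or knocked over (distance of any of glue_bottle, oil_can, screw_jar from where it was at the start of the episode above 0.03 m or angle between any of glue_bottle, oil_can, screw_jar's own z axis and vertical above 0.5 rad).
It also fails if it takes over 67 s, if anything falls off the work surface, if the arm or the gripper's body presses on something with over 40 N, if the wrist force passes 120 N, or if a joint passes its speed limit or range.

## Robot

A 7-joint arm with a two-finger parallel gripper is mounted at the origin on a cart in front of the work surface, level with it; the furniture and walls round the work are solid. World frame = base frame: x ahead of the robot, y to its left, z up, the work surface at z = 0. Lengths are in m, angles in rad, forces in N, time in s.
With the tool pointing down it reaches from about 0.4 to 0.85 m from the base axis. Payload 4.5 kg.
Tool frame: the origin (TCP) lies between the finger pads; the fingertips stand 25 mm ahead of it and the grasp point (between the pads) lies 6 mm ahead of it; z points along the fingers, y is the line along which they close (so a half turn about z gives the same grasp; the last joint's range is limited). The gripper opens to 88 mm and grips with 3 to 60 N. Pads are 18 mm wide; open, the fingers measure 123 mm over their backs; the gripper's body (75 mm by 187 mm) begins 45 mm behind the grasp point.
Start: joints at [-1.228, 0.689, -0.195, 1.565, 0.157, 0.902, -0.215], TCP at [0.19, 0.595, 0.264] pointing down, gripper open.
Joint ranges: [-3.01, 3.01], [-0.46, 2.08], [-1.47, 1.51], [0.13, 2.56], [-1, 4.14], [0.04, 2.09], [-2.66, 2.66]. Speed limits (rad/s): [2.57, 2.57, 3.14, 3.14, 3.14, 3.14, 3.14].

## Interface

Orientations are given as a rotation vector (axis times angle).
In Python, from cell import r, vision gives the robot as it stands (r), with the cameras (vision).
- The arm moves only by the tool step_hand, called after "Emit:" as name(argument=value, ...) on one line, values as JSON. Schema: {"type":"object","properties":{"increments":{"type":"array","items":{"type":"number"},"minItems":7,"maxItems":140},"force":{"type":"number"},"only":{"type":"string"},"quiet":{"type":"boolean"},"lines":{"type":"string"}},"required":["increments"],"additionalProperties":false}. increments is one flat list of numbers that holds 1 to 20 rows one after another, with no inner brackets; each row has 7 numbers: dx, dy, dz in normalised numbers (1 is 0.5 m), then a rotation vector rx, ry, rz in shares of 180 degrees (1.0 is 180 degrees), then the opening from 0.0 (shut) to 1.0 (fully open); each row is the pose to reach, as a shift and turn from the pose commanded when the call began, along the tool's axes at that moment; what a row does not reach only later rows make up. A row lasts 1/12 s, in which the tool goes at most 0.0417 m and 0.125 rad, less where a joint would pass 70% of its speed; a pose out of reach is approached as far as the arm can. The fingers move at their own pace and stop on an object; force is the grip in N (left out, the last holds). Time passes only in rows, so rows that do not move let the fingers close. The tool returns the time, the measured TCP pose, the force, the opening and the grip force at its end. only (a regular expression) keeps the lines of the reply that match it, lines (a string "A,B") keeps lines A to B, and quiet returns only ok. No shift or turn number may pass 1 either way. Input that does not fit is refused with a message, and nothing moves.
- r.read_state(): the state, without advancing time (a new reading comes with each control period).
- vision.read_camera(name): name is "side" or "top"; returns the picture (384x512x3 uint8, red, green, blue); there is no depth.
- vision.camera_params(name): a dict with "fx", "fy", "cx", "cy" (pixels), "world_to_cam" (4x4, takes a point from world to camera coordinates). Camera axes: x right, y up, looking along -z (the intrinsics and any distortion apply to the point x, -y, -z); pixel columns grow to the right and rows downward; lengths in m; the calibration is good to about 2 mm. A picture is of the moment at which its call begins. camera_params takes no time and is no camera call.
- r.close_job(): hands the job in; it is judged then, once.
The state is a dict: "time_s": time; "qpos": joint angles; "qd": joint speeds; "tau": joint torques, N m; "tcp_pos": TCP position; "orientation": TCP orientation; "ft_force": force on the tool from outside, world axes, zero at the start; "torque": the same for the moment, N m; "finger_gap": opening from 0.0 (shut) to 1.0 (fully open); "grip_force": force on a finger pad.
Only numpy, scipy, OpenCV 4.12 (cv2) and the standard library are available. Lean on these libraries where they do the work, as an engineer would, in place of code of your own. Each camera call takes 0.05 s, during which the arm holds its last target. There are 200 camera calls.

## Working session

There is one attempt and no reset: what is moved stays moved. The work goes in short steps, Python scripts to look and compute and a tool call to move; the robot and the scene stay as the last step left them, time stands still between calls to the robot, and variables do not carry over. Pictures are saved under pics/ and viewed, at most 11 in all, crops included, and the job is handed in when it is done.

```bash
ls; mkdir -p pics; python3 - <<'E'
from cell import r, vision
import cv2
for n in("side","top"):
    im=vision.read_camera(n); cv2.imwrite(f"pics/{n}0.png",im[:,:,::-1])
    print(n,vision.camera_params(n))
s=r.read_state();print(s)
E
```

```text
cell.py
pics
side {'fx': 497.7425589540213, 'fy': 497.7425589540213, 'cx': 259.3080102697241, 'cy': 192.77999711895762, 'world_to_cam': array([[ 0.89683029, -0.44220808, -0.0121428 , -0.3225382 ],
       [ 0.29320499,  0.57363926,  0.76483255, -0.41191444],
       [-0.33124955, -0.68948533,  0.64411468, -0.73671884],
       [ 0.        ,  0.        ,  0.        ,  1.        ]])}
top {'fx': 462.167759676035, 'fy': 462.167759676035, 'cx': 258.394458374474, 'cy': 180.24191969053732, 'world_to_cam': array([[ 0.01855548, -0.99974592, -0.01279779,  0.29587261],
       [ 0.99528707,  0.01725118,  0.0954256 , -0.49699451],
       [-0.09518058, -0.01450814,  0.99535429, -1.33001156],
       [ 0.        ,  0.        ,  0.        ,  1.        ]])}
{'time_s': 0.1, 'qpos': array([-1.22819038,  0.68990814, -0.1945329 ,  1.56623096,  0.15730907,
        0.90253829, -0.21510316]), 'qd': array([-0.00063118, -0.00150268, -0.00073739, -0.00258158,  0.00133556,
        0.00079944, -0.00017813]), 'tau': array([-2.55500228e-03, -5.28496277e+01, -1.27101213e+00, -1.53837758e+01,
       -5.24658419e-02,  1.98763388e-03,  3.84860732e-05]), 'tcp_pos': array([0.18982452, 0.59491383, 0.26298795]), 'orientation': array([-4.82989468e-01, -3.10410627e+00,  2.64882367e-03]), 'ft_force': array([ 0.1063629 ,  0.6464746 , -0.44773381]), 'torque': array([-0.08111547, -0.01914591,  0.01353056]), 'grip_force': 0.0, 'finger_gap': 1.000015587222911}
```

View pics/top0.png

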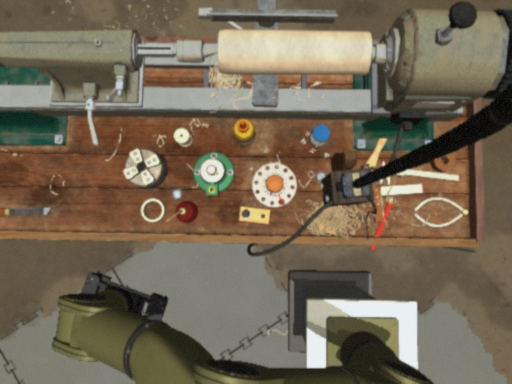

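View pics/side0.png

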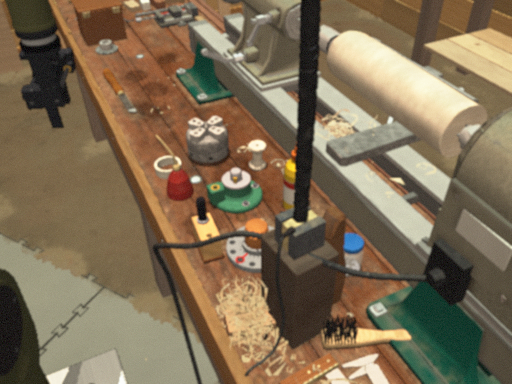

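The top view shows the stand at about (213,172), plate (274,184), pin block (255,215), oil can (187,211), glue bottle (244,130), jar (320,133) and stump (345,187). In the side view the plate is partly behind the stump. I'll enlarge the top view.

```bash
cat > h.py <<'E'
import numpy as np, cv2
from cell import r, vision
def ray(n,u,v,z):
    p=vision.camera_params(n);W=np.array(p["world_to_cam"]);R=W[:3,:3];t=W[:3,3]
    d=R.T@np.array([(u-p["cx"])/p["fx"],-(v-p["cy"])/p["fy"],-1]);c=-R.T@t
    return (c+d*(z-c[2])/d[2]).round(4)
def proj(n,P):
    p=vision.camera_params(n);W=np.array(p["world_to_cam"]);q=W[:3,:3]@np.array(P)+W[:3,3]
    return np.array([p["cx"]+p["fx"]*q[0]/-q[2],p["cy"]-p["fy"]*q[1]/-q[2]]).round(1)
def crop(n,x0,y0,x1,y1,k,name):
    im=vision.read_camera(n)[y0:y1,x0:x1,::-1]
    im=cv2.resize(im,None,fx=k,fy=k,interpolation=cv2.INTER_CUBIC)
    for x in range(-(-x0//10)*10,x1,10):
        cv2.line(im,((x-x0)*k,0),((x-x0)*k,6 if x%50 else 16),(255,255,255),1)
    for y in range(-(-y0//10)*10,y1,10):
        cv2.line(im,(0,(y-y0)*k),(6 if y%50 else 16,(y-y0)*k),(255,255,255),1)
    cv2.imwrite("pics/"+name,im)
E
python3 - <<'E'
from h import *
crop("top",180,140,310,236,6,"c1.png")
E
```

```text
(no output)
```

View pics/c1.png

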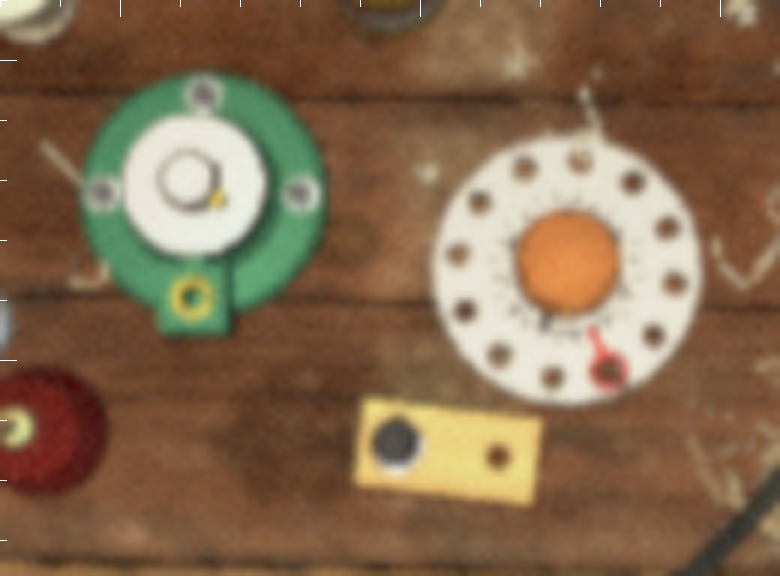

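Crop (6×, offset 180,140): flange (194,185), nose top (187,180), bush (191,297), key tip (217,200), plate centre (567,269), red hole (607,371), pin head (394,442), empty block hole (498,456).

```bash
python3 - <<'E'
from h import *
f=lambda x,y,z:ray("top",180+x/6,140+y/6,z)
P=dict(flange=(194,185,.056),nose=(187,180,.080),bush=(191,297,.05),key=(218,200,.072),foot=(203,195,.01),plate=(567,269,.014),blanktop=(567,258,.07),
 red=(607,371,.014),pin=(394,442,.118),hole2=(498,456,.058),bc1=(365,398,.058),bc2=(543,418,.058),bc3=(356,487,.058),bc4=(535,505,.058))
W={k:f(*v) for k,v in P.items()}
for k,v in W.items(): print(k,v)
d=lambda a,b:(np.hypot(*(W[a]-W[b])[:2]).round(4),np.arctan2(*(W[a]-W[b])[1::-1]).round(3))
print("red-plate",d("red","plate"),"bush-flange",d("bush","flange"),"key-flange",d("key","flange"),d("key","nose"),"pin-hole2",d("pin","hole2"))
# other objects
for n,u,v,z in(("glue",244,130,.1),("oil",187,211,.08),("jar",320,133,.08),("stump",345,187,.205),("cord",254,248,.11)): print(n,ray("top",u,v,z))
# side-view cross checks
for k in("nose","bush","pin","blanktop"): print(k,proj("side",W[k]))
s=r.read_state(); from scipy.spatial.transform import Rotation as R
print(R.from_rotvec(s["orientation"]).as_matrix().round(3))
E
python3 -c "
from h import *
crop('side',150,150,300,270,5,'s1.png')"
```

```text
flange [0.5136 0.4373 0.056 ]
nose [0.5132 0.4379 0.08  ]
bush [0.4602 0.4379 0.05  ]
key [0.5048 0.4239 0.072 ]
foot [0.5139 0.438  0.01  ]
plate [0.4799 0.2571 0.014 ]
blanktop [0.4803 0.2583 0.07  ]
red [0.43   0.2367 0.014 ]
pin [0.391  0.3363 0.118 ]
hole2 [0.3867 0.2893 0.058 ]
bc1 [0.413  0.3529 0.058 ]
bc2 [0.405  0.2683 0.058 ]
bc3 [0.3708 0.3562 0.058 ]
bc4 [0.3639 0.2714 0.058 ]
red-plate (np.float64(0.0539), np.float64(-2.754)) bush-flange (np.float64(0.0534), np.float64(3.13)) key-flange (np.float64(0.016), np.float64(-2.152)) (np.float64(0.0163), np.float64(-2.111)) pin-hole2 (np.float64(0.0472), np.float64(1.48))
glue [0.6252 0.3466 0.1   ]
oil [0.3963 0.5024 0.08  ]
jar [0.6241 0.1316 0.08  ]
stump [0.4611 0.0824 0.205 ]
cord [0.2988 0.312  0.11  ]
nose [234.8 170.9]
bush [214.6 187.4]
pin [199.9 199.6]
blanktop [256.  226.3]
[[-0.953  0.304 -0.   ]
 [ 0.304  0.953 -0.001]
 [-0.    -0.001 -1.   ]]
```

View pics/s1.png

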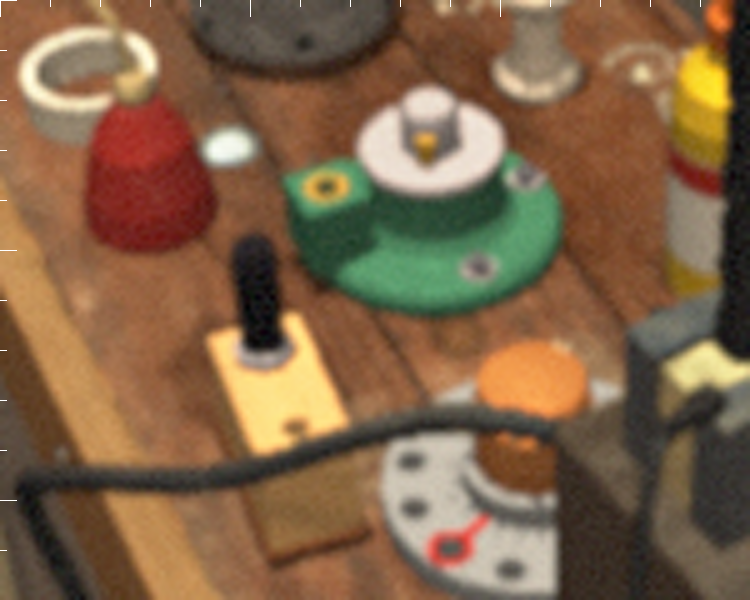

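Side-view checks agree: nose at (235.6,169.4) vs 234.8,170.9 predicted, bush at (215.2,187.2) vs 214.6,187.4, and pin top at (200.8,198) vs 199.9,199.6. The key sits toward the camera at about (235,178). Moving above the plate now.

The manual's scale: shifts go in shares of 0.5 m and turns go in shares of 180 degrees. Converting my numbers, -0.379 m / 0.5 = -0.758, -0.233 m / 0.5 = -0.466.

```bash
cat >> h.py <<'E'
from scipy.spatial.transform import Rotation as Ro
def to(x,y,z):
    s=r.read_state();M=Ro.from_rotvec(s["orientation"]).as_matrix()
    print("shift",(M.T@(np.array([x,y,z])-s["tcp_pos"])).round(4),"yaw_y",np.arctan2(M[1,1],M[0,1]).round(4),"zax",M[:,2].round(3),"tcp",s["tcp_pos"].round(4),"F",s["ft_force"].round(1),"q",s["qpos"].round(2),"t",round(s["time_s"],2))
E
```

Emit:
step_hand(increments=[-0.758,-0.466,0,0,0,0,1,-0.758,-0.466,0,0,0,0,1,-0.758,-0.466,0,0,0,0,1,-0.758,-0.466,0,0,0,0,1,-0.758,-0.466,0,0,0,0,1,-0.758,-0.466,0,0,0,0,1,-0.758,-0.466,0,0,0,0,1,-0.758,-0.466,0,0,0,0,1,-0.758,-0.466,0,0,0,0,1,-0.758,-0.466,0,0,0,0,1,-0.758,-0.466,0,0,0,0,1,-0.758,-0.466,0,0,0,0,1,-0.758,-0.466,0,0,0,0,1,-0.758,-0.466,0,0,0,0,1,-0.758,-0.466,0,0,0,0,1,-0.758,-0.466,0,0,0,0,1])

```text
time_s: 1.53
tcp_pos: [0.479, 0.26, 0.2638]
orientation: [-0.478, -3.104, -0.001]
ft_force: [0.5, -0.1, -0.2]
finger_gap: 0.995
grip_force: 0.0
```

```bash
python3 - <<'E'
from h import *
to(.480,.2575,.051)
p=ray("side",235.2,178.2,.072); print(p, np.arctan2(p[1]-.4376,p[0]-.5133))
for u,v,z in ((325,210,.19),(265,242,.11),(300,226,.15)): print(ray("top",u,v,z))
cv2.imwrite("pics/s2.png",vision.read_camera("side")[:,:,::-1])
E
```

```text
shift [-0.0018 -0.0022  0.2128] yaw_y 1.2653 zax [-0.001  0.001 -1.   ] tcp [0.479  0.26   0.2638] F [ 0.5 -0.1 -0.2] q [-0.43  0.59 -0.25  1.81  0.2   0.77  0.49] t 1.53
[0.5066 0.4218 0.072 ] -1.971862577036544
[0.4025 0.1307 0.19  ]
[0.3155 0.2825 0.11  ]
[0.3605 0.1911 0.15  ]
```

View pics/s2.png

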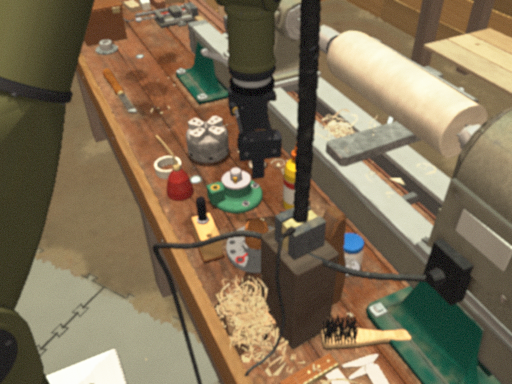

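The gripper hangs over the plate, clear of the post at (305,100). Descending and gripping.

Scaled: 0.212 m / 0.5 = 0.424, 0.19 m / 0.5 = 0.38.

Emit:
step_hand(increments=[-0.004,-0.004,0.08,0,0,0,1,-0.004,-0.004,0.16,0,0,0,1,-0.004,-0.004,0.24,0,0,0,1,-0.004,-0.004,0.3,0,0,0,1,-0.004,-0.004,0.34,0,0,0,1,-0.004,-0.004,0.38,0,0,0,1,-0.004,-0.004,0.41,0,0,0,1,-0.004,-0.004,0.424,0,0,0,1,-0.004,-0.004,0.424,0,0,0,1,-0.004,-0.004,0.424,0,0,0,0.4,-0.004,-0.004,0.424,0,0,0,0.4,-0.004,-0.004,0.424,0,0,0,0.4,-0.004,-0.004,0.424,0,0,0,0.4,-0.004,-0.004,0.424,0,0,0,0.4,-0.004,-0.004,0.424,0,0,0,0.4,-0.004,-0.004,0.424,0,0,0,0.4], force=50)

```text
time_s: 2.92
tcp_pos: [0.4832, 0.2583, 0.0535]
orientation: [0.481, 3.101, 0.008]
ft_force: [2.2, 4.1, 9.3]
finger_gap: 0.578
grip_force: 54.3
```

```bash
python3 - <<'E'
from h import *
to(.480,.2575,.151)
n=ray("side",235.6,169.4,.080); print(n)
for px in ((426,138),(426,141),(427,133)):
    p=ray("side",150+px[0]/5,150+px[1]/5,.072); print(p, np.hypot(*(p-n)[:2]),np.arctan2(*(p-n)[1::-1]))
E
```

```text
shift [ 0.0025 -0.0012 -0.0975] yaw_y 1.263 zax [ 0.004  0.005 -1.   ] tcp [0.4832 0.2583 0.0535] F [2.2 4.1 9.3] q [-0.51  0.92 -0.11  1.94  0.32  0.29  0.38] t 2.92
[0.5171 0.4422 0.08  ]
[0.5075 0.4239 0.072 ] 0.020665188119153438 -2.053921991612233
[0.5066 0.4218 0.072 ] 0.022943626565998628 -2.0461393089613904
[0.5094 0.4271 0.072 ] 0.01694992625352691 -2.042359337764438
```

Scaled: 0.18 m / 0.5 = 0.36, -0.14 m / 0.5 = -0.28, -0.674 rad / 3.1416 = -0.2145.

Emit:
step_hand(increments=[0,0,-0.04,0,0,0,0.4,0,0,-0.1,0,0,0,0.4,0,0,-0.16,0,0,0,0.4,0,0,-0.22,0,0,0,0.4,0,0,-0.28,0,0,0,0.4,0.008,0.06,-0.28,0,0,-0.0318,0.4,0.018,0.12,-0.28,0,0,-0.0637,0.4,0.026,0.18,-0.28,0,0,-0.0955,0.4,0.036,0.24,-0.28,0,0,-0.1273,0.4,0.044,0.3,-0.28,0,0,-0.1592,0.4,0.052,0.36,-0.28,0,0,-0.191,0.4,0.052,0.36,-0.28,0,0,-0.2145,0.4,0.052,0.36,-0.28,0,0,-0.2145,0.4,0.052,0.36,-0.28,0,0,-0.2145,0.4])

```text
time_s: 4.08
tcp_pos: [0.5108, 0.4334, 0.1903]
orientation: [0.567, -3.087, 0.005]
ft_force: [-0.1, -2.1, -5.4]
finger_gap: 0.574
grip_force: 54.0
```

```bash
python3 - <<'E'
from h import *
to(.5133,.4376,.151)
im=vision.read_camera("top");cv2.imwrite("pics/t3.png",im[:,:,::-1])
k=cv2.resize(im[130:226,160:290,::-1],None,fx=5,fy=5,interpolation=cv2.INTER_CUBIC)
im=vision.read_camera("side")[110:230,170:300,::-1]
k2=cv2.resize(im,None,fx=5,fy=5,interpolation=cv2.INTER_CUBIC)
cv2.imwrite("pics/t3.png",k);cv2.imwrite("pics/s3.png",k2)
E
```

```text
shift [-0.004   0.0031  0.0392] yaw_y 1.9343 zax [-0.002 -0.004 -1.   ] tcp [0.5108 0.4334 0.1903] F [-0.1 -2.1 -5.4] q [-0.57  0.86 -0.4   1.47  0.39  0.9   0.84] t 4.08
```

View pics/s3.png

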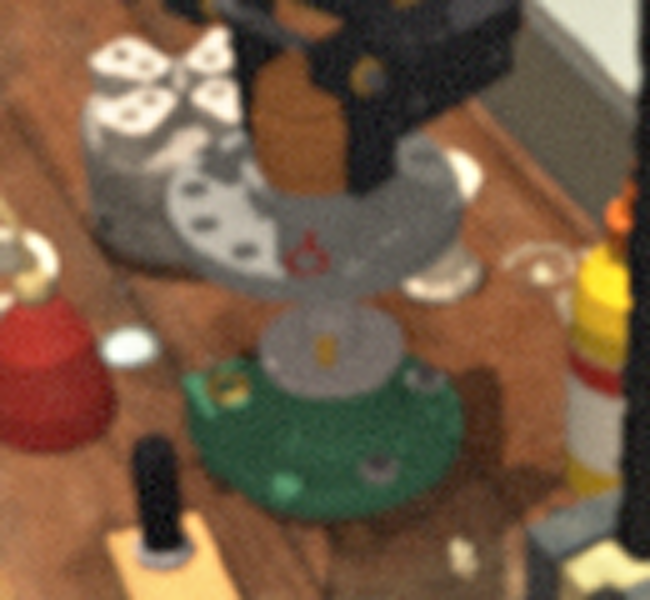

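View pics/t3.png

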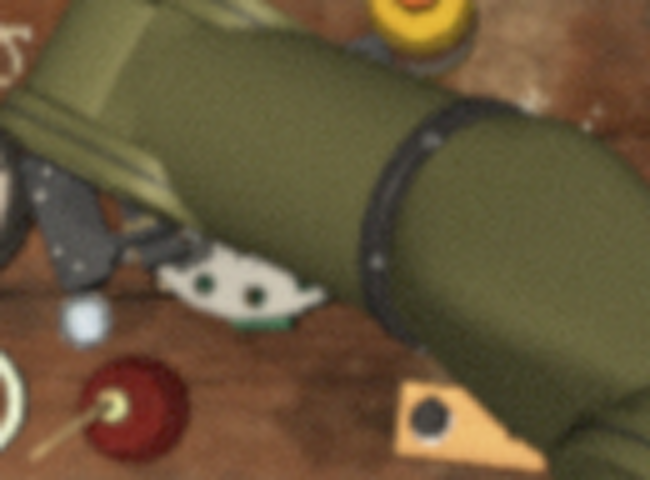

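Side crop: the plate hangs level above the spindle, with the red ring at (307,258), hole neighbours at (245,250), (205,223), (195,188), the key at (325,350), and the flange spanning 260–405. Top crop: two plate holes at (255,296) and (205,283). I'll fit the plate and stand together.

```bash
cat > fit.py <<'E'
from h import *
from scipy.optimize import least_squares
pj=lambda n,P:(lambda p,q:np.array([p["cx"]+p["fx"]*q[0]/-q[2],p["cy"]-p["fy"]*q[1]/-q[2]]))(C[n],C[n]["world_to_cam"][:3,:3]@np.array(P)+C[n]["world_to_cam"][:3,3])
C={n:vision.camera_params(n) for n in("side","top")}
S=lambda x,y:(170+x/5,110+y/5)
T=lambda x,y:(160+x/5,130+y/5)
obs=[("side",0,S(307,258)),("side",-1,S(245,250)),("side",-2,S(205,223)),("side",-3,S(195,188)),("top",-2,T(255,296)),("top",-3,T(205,283))]
def res(v,full=False):
    x,y,a,z=v;o=[]
    for n,k,uv in obs:
        b=a+k*np.pi/6; o+=list(pj(n,[x+.054*np.cos(b),y+.054*np.sin(b),z])-uv)
    return np.array(o+[(z-.151)/.001])
f=least_squares(res,[.513,.437,-2.08,.151]);print("plate",f.x.round(4),f.fun.round(1))
c=lambda x,y:(180+x/6,140+y/6); d=lambda x,y:(150+x/5,150+y/5)
st=[("top",lambda v:[v[0],v[1],.056],c(194,185)),("top",lambda v:[v[0],v[1],.08],c(187,180)),("side",lambda v:[v[0],v[1],.08],d(428,97)),("side",lambda v:[v[0],v[1],.056],d(431,146)),
 ("side",lambda v:[v[0]+.054*np.cos(v[2]),v[1]+.054*np.sin(v[2]),.05],d(326,186)),("top",lambda v:[v[0]+.054*np.cos(v[2]),v[1]+.054*np.sin(v[2]),.05],c(191,297)),
 ("top",lambda v:[v[0]+.0165*np.cos(v[3]),v[1]+.0165*np.sin(v[3]),.072],c(217,199)),("side",lambda v:[v[0]+.019*np.cos(v[3]),v[1]+.019*np.sin(v[3]),.066],d(426,149))]
g=least_squares(lambda v:np.concatenate([pj(n,F(v))-uv for n,F,uv in st]),[.513,.437,3.13,-2.08]);print("stand",g.x.round(4),g.fun.round(1))
to(*(r.read_state()["tcp_pos"][:2]+g.x[:2]-f.x[:2]),.151)
s=r.read_state();M=Ro.from_rotvec(s["orientation"]).as_matrix()
print("plate-tcp in tool",M.T@(np.r_[f.x[:2],0]-np.r_[s["tcp_pos"][:2],0]))
E
python3 fit.py
```

```text
plate [ 0.5088  0.4315 -2.0396  0.1512] [ 0.1  0.5  0.1  0.1 -0.3  0.1 -0.5  0.  -0.  -0.5 -0.2 -0.3  0.2]
stand [ 0.5149  0.4383  3.1505 -2.0947] [-0.3 -0.5 -0.1 -0.6 -0.2  1.2 -0.3 -0.6 -0.3  0.2  0.  -0.2  0.1 -0.5
 -0.4  0.6]
shift [-0.0082  0.0043  0.0399] yaw_y 1.9331 zax [-0.001 -0.003 -1.   ] tcp [0.5115 0.4329 0.1909] F [ 0.4 -0.4 -4.9] q [-0.57  0.86 -0.4   1.47  0.39  0.9   0.84] t 4.18
plate-tcp in tool [ 3.00597273e-03 -3.76618700e-04  7.14288766e-06]
```

Scaled: 0.046 m / 0.5 = 0.092, 0.03 m / 0.5 = 0.06, 0.03 rad / 3.1416 = 0.0095.

Emit:
step_hand(increments=[-0.008,0.004,0.02,0,0,0.0048,0.4,-0.016,0.009,0.04,0,0,0.0095,0.4,-0.016,0.009,0.06,0,0,0.0095,0.4,-0.016,0.009,0.08,0,0,0.0095,0.4,-0.016,0.009,0.092,0,0,0.0095,0.4,-0.016,0.009,0.092,0,0,0.0095,0.4,-0.016,0.009,0.092,0,0,0.0095,0.4,-0.016,0.009,0.092,0,0,0.0095,0.4])

```text
time_s: 4.85
tcp_pos: [0.5174, 0.4425, 0.1461]
orientation: [-0.524, 3.097, 0.001]
ft_force: [-0.7, -0.1, -5.0]
finger_gap: 0.575
grip_force: 54.0
```

```bash
python3 -c "
from h import *
to(.5168,.4396,.1095)"
```

```text
shift [ 0.0016 -0.0026  0.0366] yaw_y 1.906 zax [ 0.     0.001 -1.   ] tcp [0.5174 0.4425 0.1461] F [-0.7 -0.1 -5. ] q [-0.59  0.92 -0.38  1.47  0.41  0.83  0.8 ] t 4.85
```

Emit:
step_hand(increments=[0,0,0.01,0,0,0,0.4,0,0,0.02,0,0,0,0.4,0,0,0.026,0,0,0,0.4,0,0,0.032,0,0,0,0.4,0,0,0.032,0,0,0,0.4])

```text
time_s: 5.27
tcp_pos: [0.5169, 0.4418, 0.1288]
orientation: [0.524, -3.096, 0.001]
ft_force: [0.4, 0.1, -5.0]
finger_gap: 0.572
grip_force: 54.0
```

```bash
python3 -c "
from h import *
to(.5168,.4396,.1095)"
```

```text
shift [ 0.0008 -0.002   0.0193] yaw_y 1.9061 zax [-0.001 -0.001 -1.   ] tcp [0.5169 0.4418 0.1288] F [ 0.4  0.1 -5. ] q [-0.59  0.94 -0.37  1.48  0.42  0.8   0.79] t 5.27
```

Scaled: 0.004 m / 0.5 = 0.008, -0.002 m / 0.5 = -0.004.

Emit:
step_hand(increments=[0.0012,-0.004,0,0,0,0,0.4,0.0012,-0.004,0.004,0,0,0,0.4,0.0012,-0.004,0.008,0,0,0,0.4,0.0012,-0.004,0.008,0,0,0,0.4])

```text
time_s: 5.6
tcp_pos: [0.5173, 0.4399, 0.1254]
orientation: [0.524, -3.097, 0.0]
ft_force: [0.3, -0.2, -5.3]
finger_gap: 0.575
grip_force: 54.0
```

```bash
python3 -c "
from h import *
to(.5173,.4392,.1095)"
```

```text
shift [ 0.0003 -0.0007  0.0159] yaw_y 1.9059 zax [-0. -0. -1.] tcp [0.5173 0.4399 0.1254] F [ 0.3 -0.2 -5.3] q [-0.59  0.95 -0.37  1.48  0.42  0.79  0.79] t 5.6
```

Emit:
step_hand(increments=[0,0,0.004,0,0,0,0.4,0,0,0.008,0,0,0,0.4,0,0,0.012,0,0,0,0.4,0,0,0.012,0,0,0,0.4])

```text
time_s: 5.93
tcp_pos: [0.5172, 0.44, 0.1192]
orientation: [0.524, -3.097, 0.0]
ft_force: [0.8, 1.3, -5.3]
finger_gap: 0.573
grip_force: 54.0
```

```bash
python3 -c "
from h import *
to(.5173,.4392,.1095)"
```

```text
shift [ 0.0002 -0.0008  0.0097] yaw_y 1.9061 zax [-0. -0. -1.] tcp [0.5172 0.44   0.1192] F [ 0.8  1.3 -5.3] q [-0.59  0.95 -0.36  1.49  0.42  0.78  0.79] t 5.93
```

Scaled: 0.0105 m / 0.5 = 0.021, 0.009 m / 0.5 = 0.018.

Emit:
step_hand(increments=[0,-0.0014,0.006,0,0,0,0.4,0,-0.0014,0.012,0,0,0,0.4,0,-0.0014,0.018,0,0,0,0.4,0,-0.0014,0.021,0,0,0,0.4,0,-0.0014,0.021,0,0,0,0.4])

```text
time_s: 6.35
tcp_pos: [0.5176, 0.4397, 0.1095]
orientation: [-0.524, 3.097, 0.0]
ft_force: [-1.1, 0.1, -1.3]
finger_gap: 0.574
grip_force: 54.8
```

```bash
python3 -c "
from h import *
to(.5173,.4392,.1095)
print(r.read_state()['torque'])"
```

```text
shift [ 0.0005 -0.0003  0.    ] yaw_y 1.906 zax [ 0.  0. -1.] tcp [0.5176 0.4397 0.1095] F [-1.1  0.1 -1.3] q [-0.59  0.97 -0.36  1.49  0.43  0.76  0.79] t 6.35
[ 0.07966165  0.10412974 -0.05241628]
```

Scaled: -0.0026 m / 0.5 = -0.0052, -0.0015 m / 0.5 = -0.003, 1.055 rad / 3.1416 = 0.3358.

Emit:
step_hand(increments=[0,-0.0006,0,0,0,0.0318,0.4,0,-0.0012,0,0,0,0.0637,0.4,0.0002,-0.0018,0,0,0,0.0955,0.4,0.0004,-0.0024,0,0,0,0.1273,0.4,0.0008,-0.003,0,0,0,0.1687,0.4,0.001,-0.0034,0,0,0,0.2005,0.4,0.0014,-0.004,0,0,0,0.2324,0.4,0.0018,-0.0044,0,0,0,0.2642,0.4,0.0024,-0.0048,0,0,0,0.296,0.4,0.0028,-0.005,0,0,0,0.3183,0.4,0.003,-0.0052,0,0,0,0.3358,0.4,0.003,-0.0052,0,0,0,0.3358,0.4,0.003,-0.0052,0,0,0,0.3358,0.4])

```text
time_s: 7.43
tcp_pos: [0.5169, 0.4377, 0.1095]
orientation: [-1.103, -2.941, -0.003]
ft_force: [-0.2, 2.7, -3.2]
finger_gap: 0.573
grip_force: 54.6
```

```bash
python3 - <<'E'
from h import *
to(.5173,.4392,.1095)
print(r.read_state()['torque'])
crop("side",170,130,290,230,6,"s4.png")
E
```

```text
shift [0.0007 0.0014 0.    ] yaw_y 0.8532 zax [ 0.001  0.002 -1.   ] tcp [0.5169 0.4377 0.1095] F [-0.2  2.7 -3.2] q [-0.73  0.94 -0.08  1.51  0.1   0.69 -0.  ] t 7.43
[ 0.39353447 -0.00183703 -0.05822574]
```

View pics/s4.png

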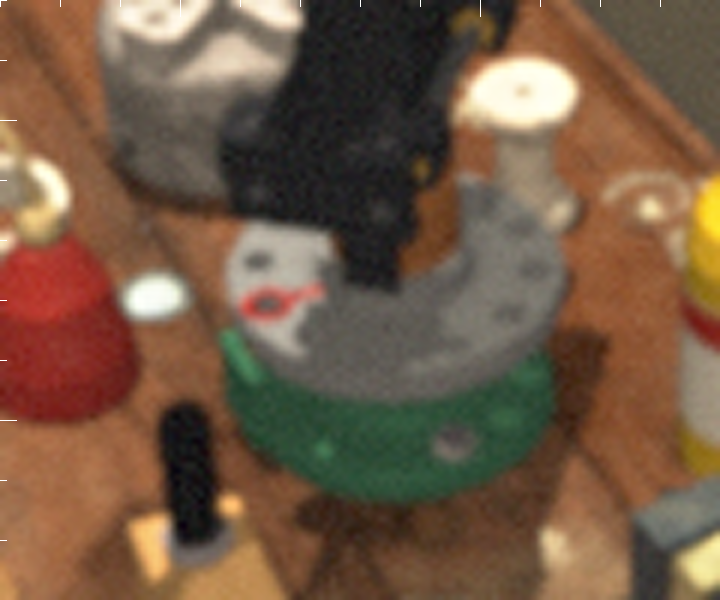

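The plate is seated. In the side crop the red ring is at (264,304), so (214.0,180.7). I'll compare that with the bush seen earlier from the same camera.

```bash
python3 - <<'E'
from h import *
b=ray("side",150+326/5,150+186/5,.05); h=ray("side",214,180.7,.07); print(b,h,"diff",h-b)
for b0 in(.0,-.03,.03): # predicted ring px with bush offset
    print(proj("side",[b[0],b[1]+b0*.054/.03*.03,.07]))
E
```

```text
[0.4617 0.4381 0.05  ] [0.4602 0.438  0.07  ] diff [-1.5e-03 -1.0e-04  2.0e-02]
[214.6 180.5]
[214.8 180.9]
[214.3 180.1]
```

Scaled: -0.11 m / 0.5 = -0.22, -0.1 m / 0.5 = -0.2.

Emit:
step_hand(increments=[0,0,0,0,0,0,0.8,0,0,0,0,0,0,0.8,0,0,0,0,0,0,0.8,0,0,0,0,0,0,0.8,0,0,-0.06,0,0,0,0.8,0,0,-0.14,0,0,0,0.8,0,0,-0.2,0,0,0,0.8,0,0,-0.22,0,0,0,0.8,0,0,-0.22,0,0,0,0.8])

```text
time_s: 8.23
tcp_pos: [0.5187, 0.4376, 0.2229]
orientation: [1.106, 2.937, 0.01]
ft_force: [0.2, 0.1, -0.6]
finger_gap: 0.806
grip_force: 0.0
```

```bash
python3 - <<'E'
from h import *
print(ray("side",200.8,198,.118))
to(.391,.337,.21)
E
```

```text
[0.3946 0.3403 0.118 ]
shift [ 0.0297 -0.1599  0.0118] yaw_y 0.8506 zax [ 0.005  0.005 -1.   ] tcp [0.5187 0.4376 0.2229] F [ 0.2  0.1 -0.6] q [-0.72  0.8  -0.09  1.44  0.08  0.9   0.01] t 8.23
```

Scaled: -0.158 m / 0.5 = -0.316, 0.005 m / 0.5 = 0.01, -0.717 rad / 3.1416 = -0.2282.

Emit:
step_hand(increments=[0.01,-0.06,0,0,0,-0.0382,0.7,0.02,-0.12,0,0,0,-0.0764,0.6,0.03,-0.18,0,0,0,-0.1146,0.6,0.04,-0.24,0,0,0,-0.1528,0.6,0.052,-0.29,0,0,0,-0.191,0.6,0.06,-0.316,0,0,0,-0.2282,0.6,0.06,-0.316,0,0,0,-0.2282,0.6,0.06,-0.316,0,0,0,-0.2282,0.6,0.06,-0.316,0,0,0,-0.2282,0.6])

```text
time_s: 8.98
tcp_pos: [0.3911, 0.338, 0.2186]
orientation: [-0.009, -3.142, -0.001]
ft_force: [0.3, -0.1, -0.5]
finger_gap: 0.6
grip_force: 0.0
```

```bash
python3 - <<'E'
from h import *
to(.3922,.3378,.110)
crop("top",180,130,300,230,6,"t5.png")
E
```

```text
shift [-0.0011 -0.0002  0.1086] yaw_y 1.565 zax [-0.  0. -1.] tcp [0.3911 0.338  0.2186] F [ 0.3 -0.1 -0.5] q [-0.62  0.62 -0.29  1.93  0.29  0.62  0.47] t 8.98
```

View pics/t5.png

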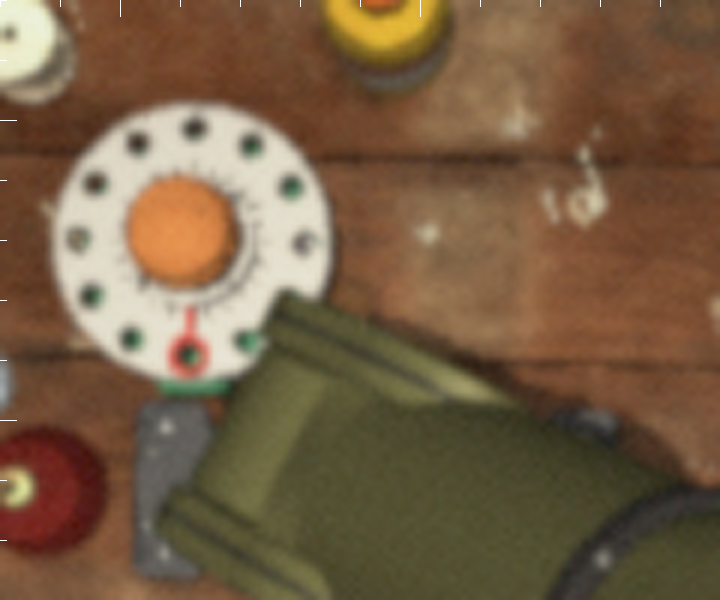

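Top crop: the plate sits on the stand, red hole (188,355), opposite hole (194,128). The red hole looks centred over the arm. Checking the numbers, then going for the pin.

Scaled: 0.108 m / 0.5 = 0.216, 0.095 m / 0.5 = 0.19.

```bash
python3 - <<'E'
from h import *
a=ray("top",180+188/6,130+355/6,.07);b=ray("top",180+194/6,130+128/6,.07);print(a,b,(a+b)/2,np.hypot(*(a-b)[:2]),np.arctan2(*(a-b)[1::-1]))
c=ray("top",180+78/6,130+239/6,.07);d=ray("top",180+305/6,130+243/6,.07);print(c,d,(c+d)/2,np.arctan2(*(c-d)[1::-1])+np.pi/2)
E
```

```text
[0.4596 0.4371 0.07  ] [0.5681 0.4373 0.07  ] [0.51385 0.4372  0.07   ] 0.1085001843316407 -3.1397493377051933
[0.5139 0.4909 0.07  ] [0.5138 0.383  0.07  ] [0.51385 0.43695 0.07   ] 3.140665869795826
```

Emit:
step_hand(increments=[-0.002,0,0.06,0,0,0,0.6,-0.002,0,0.11,0,0,0,0.6,-0.002,0,0.15,0,0,0,0.6,-0.002,0,0.19,0,0,0,0.6,-0.002,0,0.216,0,0,0,0.6,-0.002,0,0.216,0,0,0,0.6,-0.002,0,0.216,0,0,0,0.1,-0.002,0,0.216,0,0,0,0.1,-0.002,0,0.216,0,0,0,0.1,-0.002,0,0.216,0,0,0,0.1,-0.002,0,0.216,0,0,0,0.1,-0.002,0,0.216,0,0,0,0.1], force=35)

```text
time_s: 10.03
tcp_pos: [0.3917, 0.3379, 0.1119]
orientation: [0.005, 3.141, 0.002]
ft_force: [1.0, 0.0, 2.7]
finger_gap: 0.215
grip_force: 34.9
```

```bash
python3 -c "
from h import *
to(.3922,.3378,.110)"
```

```text
shift [-0.0005 -0.0001  0.0019] yaw_y 1.5677 zax [ 0.001  0.001 -1.   ] tcp [0.3917 0.3379 0.1119] F [1.  0.  2.7] q [-0.69  0.8  -0.19  2.01  0.38  0.36  0.39] t 10.03
```

Scaled: 0.101 m / 0.5 = 0.202, -0.069 m / 0.5 = -0.138.

Emit:
step_hand(increments=[0,0,-0.04,0,0,0,0.1,0,0,-0.09,0,0,0,0.1,0,0,-0.15,0,0,0,0.1,0,0,-0.2,0,0,0,0.1,0,0,-0.2,0,0,0,0.1,-0.034,0.05,-0.2,0,0,0,0.1,-0.068,0.1,-0.2,0,0,0,0.1,-0.102,0.15,-0.2,0,0,0,0.1,-0.125,0.184,-0.2,0,0,0,0.1,-0.138,0.202,-0.2,0,0,0,0.1,-0.138,0.202,-0.2,0,0,0,0.1,-0.138,0.202,-0.2,0,0,0,0.1,-0.138,0.202,-0.2,0,0,0,0.1])

```text
time_s: 11.12
tcp_pos: [0.4598, 0.4368, 0.2104]
orientation: [-0.005, -3.14, 0.004]
ft_force: [-0.4, -0.5, -0.7]
finger_gap: 0.211
grip_force: 34.9
```

```bash
python3 - <<'E'
from h import *
to(.4607,.4389,.19)
crop("side",175,100,275,200,6,"s6.png")
E
```

```text
shift [-0.0009  0.0021  0.0204] yaw_y 1.5679 zax [-0.001 -0.002 -1.   ] tcp [0.4598 0.4368 0.2104] F [-0.4 -0.5 -0.7] q [-0.67  0.77 -0.3   1.58  0.28  0.83  0.49] t 11.12
```

View pics/s6.png

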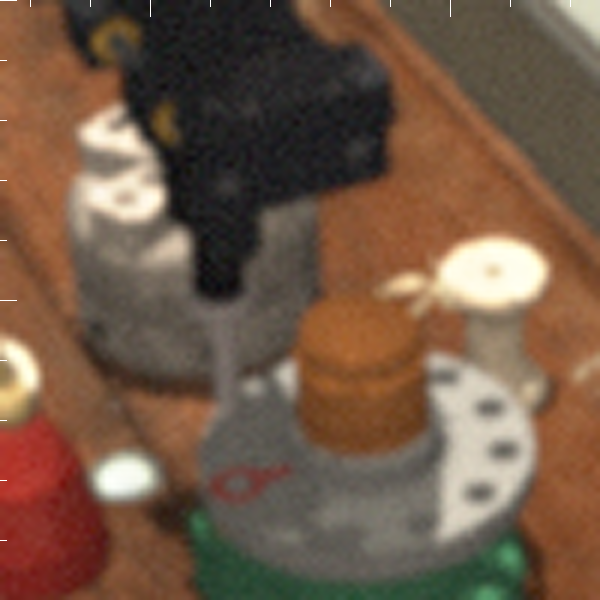

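Side crop: the pin shank runs from about (221,310) down to its tip at about (225,403). The red hole is at (235,484).

```bash
python3 - <<'E'
from h import *
h=ray("side",214.1,180.7,.07);print(h)
for z in(.07,.1045,.12,.15): q=proj("side",[h[0],h[1],z]);print(z,q,((q-[175,100])*6).round(0))
t=ray("side",175+225/6,100+403/6,.1045);print(t,"pin-hole",t-h)
print("expected tip", proj("side",[.4598,.4368,.1045]), [((proj("side",[.4598+a,.4368+b,.1045])-[175,100])*6).round(0) for a,b in((0,0),(.002,0),(0,.002))])
E
```

```text
[0.4604 0.4379 0.07  ]
0.07 [214.1 180.7] [235. 484.]
0.1045 [213.  168.8] [228. 413.]
0.12 [212.5 163.3] [225. 380.]
0.15 [211.5 152.3] [219. 314.]
[0.4617 0.444  0.1045] pin-hole [0.0013 0.0061 0.0345]
expected tip [212.9 169.1] [array([227., 415.]), array([233., 413.]), array([226., 412.])]
```

The manual's scale: shifts go in shares of 0.5 m and turns go in shares of 180 degrees. Converting my numbers, 0.03 m / 0.5 = 0.06, 0.002 m / 0.5 = 0.004.

Emit:
step_hand(increments=[-0.001,0.004,0,0,0,0,0.1,-0.001,0.004,0.02,0,0,0,0.1,-0.001,0.004,0.04,0,0,0,0.1,-0.001,0.004,0.06,0,0,0,0.1,-0.001,0.004,0.06,0,0,0,0.1,-0.001,0.004,0.06,0,0,0,0.1])

```text
time_s: 11.67
tcp_pos: [0.4606, 0.4397, 0.1799]
orientation: [-0.004, -3.14, 0.003]
ft_force: [0.3, 0.1, -1.3]
finger_gap: 0.215
grip_force: 34.9
```

```bash
python3 -c "
from h import *
to(.4602,.439,.1239)"
```

```text
shift [ 0.0003 -0.0005  0.056 ] yaw_y 1.5681 zax [-0.002 -0.002 -1.   ] tcp [0.4606 0.4397 0.1799] F [ 0.3  0.1 -1.3] q [-0.68  0.81 -0.28  1.6   0.3   0.77  0.47] t 11.67
```

Emit:
step_hand(increments=[0,0,0.008,0,0,0,0.1,0,0,0.016,0,0,0,0.1,0,0,0.024,0,0,0,0.1,0,0,0.024,0,0,0,0.1])

```text
time_s: 12.0
tcp_pos: [0.4609, 0.4398, 0.1684]
orientation: [-0.004, -3.141, 0.002]
ft_force: [0.7, -0.6, -1.5]
finger_gap: 0.212
grip_force: 34.9
```

```bash
python3 -c "
from h import *
to(.4602,.439,.1239);print(r.read_state()['torque'])"
```

```text
shift [ 0.0007 -0.0007  0.0445] yaw_y 1.568 zax [-0.001 -0.001 -1.   ] tcp [0.4609 0.4398 0.1684] F [ 0.7 -0.6 -1.5] q [-0.68  0.83 -0.28  1.61  0.3   0.75  0.47] t 12.0
[-0.09923021 -0.00997415  0.05169345]
```

Scaled: 0.018 m / 0.5 = 0.036, 0.0005 m / 0.5 = 0.001.

Emit:
step_hand(increments=[0.001,-0.0012,0.006,0,0,0,0.1,0.001,-0.0012,0.012,0,0,0,0.1,0.001,-0.0012,0.018,0,0,0,0.1,0.001,-0.0012,0.024,0,0,0,0.1,0.001,-0.0012,0.03,0,0,0,0.1,0.001,-0.0012,0.036,0,0,0,0.1,0.001,-0.0012,0.036,0,0,0,0.1])

```text
time_s: 12.58
tcp_pos: [0.4603, 0.4396, 0.1505]
orientation: [-0.004, -3.141, 0.001]
ft_force: [-0.6, -0.1, -1.1]
finger_gap: 0.216
grip_force: 34.9
```

```bash
python3 -c "
from h import *
to(.4602,.439,.1239);print(r.read_state()['torque'])"
```

```text
shift [ 0.0001 -0.0006  0.0266] yaw_y 1.5682 zax [-0.001 -0.    -1.   ] tcp [0.4603 0.4396 0.1505] F [-0.6 -0.1 -1.1] q [-0.69  0.85 -0.27  1.62  0.31  0.71  0.46] t 12.58
[ 0.04402293 -0.00754954  0.00351204]
```

Tip at about 0.045, inside the bush with no side force. Continuing down to the collar.

Scaled: 0.028 m / 0.5 = 0.056, 0.026 m / 0.5 = 0.052.

Emit:
step_hand(increments=[0,0,0.008,0,0,0,0.1,0,0,0.016,0,0,0,0.1,0,0,0.024,0,0,0,0.1,0,0,0.032,0,0,0,0.1,0,0,0.04,0,0,0,0.1,0,0,0.046,0,0,0,0.1,0,0,0.052,0,0,0,0.1,0,0,0.056,0,0,0,0.1,0,0,0.056,0,0,0,0.1])

```text
time_s: 13.33
tcp_pos: [0.4607, 0.4399, 0.1238]
orientation: [0.004, 3.141, 0.0]
ft_force: [0.1, -2.6, 4.0]
finger_gap: 0.214
grip_force: 34.9
```

```bash
python3 -c "
from h import *
to(.4602,.439,.1239);print(r.read_state()['torque'])"
```

```text
shift [ 0.0005 -0.0009 -0.0001] yaw_y 1.5681 zax [ 0.  0. -1.] tcp [0.4607 0.4399 0.1238] F [ 0.1 -2.6  4. ] q [-0.7   0.89 -0.26  1.63  0.33  0.66  0.45] t 13.33
[-0.33421957  0.17454027  0.0441579 ]
```

Emit:
step_hand(increments=[0,0,0.002,0,0,0,0.55,0,0,0,0,0,0,0.55,0,0,0,0,0,0,0.55,0,0,0,0,0,0,0.55,0,0,-0.04,0,0,0,0.55,0,0,-0.1,0,0,0,0.55,0,0,-0.16,0,0,0,0.55,0,0,-0.22,0,0,0,0.55,0,0,-0.26,0,0,0,0.55,0,0,-0.26,0,0,0,0.55])

```text
time_s: 14.17
tcp_pos: [0.4622, 0.442, 0.2582]
orientation: [0.005, 3.136, 0.011]
ft_force: [0.4, -0.1, 0.7]
finger_gap: 0.553
grip_force: 0.0
```

```bash
python3 -c "
from h import *
to(.46,.439,.25); crop('side',165,100,285,200,6,'s7.png')"
```

```text
shift [ 0.0023 -0.003   0.0082] yaw_y 1.5677 zax [ 0.006  0.007 -1.   ] tcp [0.4622 0.442  0.2582] F [ 0.4 -0.1  0.7] q [-0.67  0.72 -0.31  1.53  0.26  0.92  0.51] t 14.17
```

View pics/s7.png

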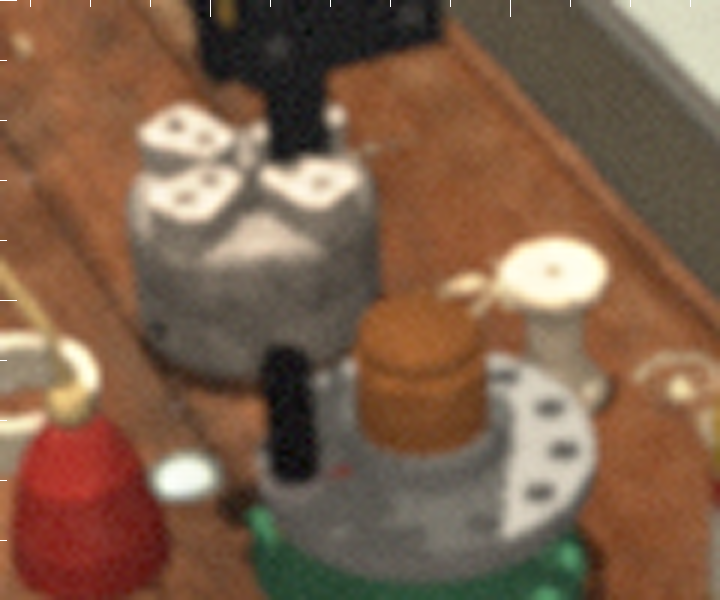

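The pin stands upright in the red hole with its handle top at about (285,352). I'll confirm the depth by pressing lightly on the handle top with closed fingers, expecting contact at TCP z ≈ 0.155.

Scaled: 0.094 m / 0.5 = 0.188, 0.09 m / 0.5 = 0.18.

Emit:
step_hand(increments=[0.004,-0.006,0,0,0,0,0,0.004,-0.006,0.04,0,0,0,0,0.004,-0.006,0.08,0,0,0,0,0.004,-0.006,0.12,0,0,0,0,0.004,-0.006,0.16,0,0,0,0,0.004,-0.006,0.18,0,0,0,0,0.004,-0.006,0.188,0,0,0,0,0.004,-0.006,0.188,0,0,0,0], force=10)

```text
time_s: 14.88
tcp_pos: [0.4579, 0.4359, 0.1576]
orientation: [-0.004, -3.139, 0.004]
ft_force: [-0.4, 0.1, -0.5]
finger_gap: 0.007
grip_force: 0.0
```

Emit:
step_hand(increments=[0,0,0.004,0,0,0,0,0,0,0.008,0,0,0,0,0,0,0.012,0,0,0,0,0,0,0.016,0,0,0,0,0,0,0.016,0,0,0,0])

```text
time_s: 15.3
tcp_pos: [0.4589, 0.4387, 0.1548]
orientation: [0.004, 3.139, 0.007]
ft_force: [-2.5, -2.0, 14.5]
finger_gap: 0.005
grip_force: 7.7
```

Contact came at z = 0.1548, so the pin is fully home. Lifting clear and handing in.

Emit:
step_hand(increments=[0,0,-0.04,0,0,0,0,0,0,-0.1,0,0,0,0,0,0,-0.18,0,0,0,0,0,0,-0.24,0,0,0,0,0,0,-0.24,0,0,0,0,0,0,-0.24,0,0,0,0])

```text
time_s: 15.8
tcp_pos: [0.4594, 0.4377, 0.274]
orientation: [0.005, 3.138, 0.007]
ft_force: [0.1, -0.6, -1.2]
finger_gap: 0.004
grip_force: 0.0
```

```bash
python3 -c "
from h import *
crop('top',170,120,300,230,5,'t8.png')
print(r.close_job())"
```

```text
the job is handed in; nothing more can be done
None
```

I handed the job in at about 16 s: the plate is seated and keyed on the spindle with its red hole within about 1 mm of the bush, the pin is home to its collar (a light press on its handle met it at the expected height), and the arm is clear; no verdict was returned.

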